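Turn an agar plate lid-down on the plate turner

ROBOT

A 6-joint arm with a two-finger parallel gripper is mounted at the origin on a cart in front of the work surface, level with it; the furniture and walls round the work are solid. World frame = base frame: x ahead of the robot, y to its left, z up, the work surface at z = 0. Lengths are in m, angles in rad, forces in N, time in s.
With the tool pointing down it reaches from about 0.375 to 0.9 m from the base axis. Payload 3.1 kg.
Tool frame: the origin (TCP) lies midway between the tips of the shut fingers; the grasp point (between the pads) lies 19 mm behind it; x points along the fingers, z is the direction in which the jaws open and shut, and the axes are right-handed (so a half turn about x gives the same grasp; the last joint's range is limited). The gripper opens to 87 mm and grips with 3 to 60 N. Pads are 19 mm wide; open, the fingers measure 117 mm over their backs; the gripper's body (75 mm by 190 mm) begins 51 mm behind the grasp point.
Start: joints at [-1.31, 0.527, 1.433, -0, 1.181, -0.178], TCP at [0.266, -0.565, 0.223] pointing down, gripper open.
Joint ranges: [-3.08, 3.08], [-0.75, 2.2], [0.22, 2.44], [-1.43, 4.57], [0, 2.65], [-2.85, 2.85]. Speed limits (rad/s): [2.79, 2.79, 3.14, 3.14, 3.14, 3.14].

INTERFACE

Orientations are given as a unit quaternion [x, y, z, w].
In Python, from rig import readout, imaging, robot gives the robot as it stands. The module is installed in compiled form; this text tells all that it offers.
- The arm moves only by the tool play_rows, never from a script. Its argument "rows" is text: rows parted by semicolons, each of 7 numbers parted by spaces: the turn, a rotation vector about the tool's x, y, z in rad, then the shift along the tool's x, y, z in mm, then the closure, from 0 (fully open) to 1 (shut). In form: ax ay az tx ty tz gripper; .... A call has 1 to 8 rows; each row shifts and turns the commanded pose from where the row before left it, along the tool's axes as they then stand; what a row does not reach is not made up. A row lasts 1/12 s, in which the tool goes at most 41.7 mm and 7.16 degrees, less where a joint would pass 70% of its speed; a pose out of reach is approached as far as the arm can. A call with a gripper value outside its range is refused whole. The fingers move at their own pace and stop on an object; "squeeze" is the grip in N (left out, the last holds). Time passes only in rows, so rows that do not move let the fingers close. It gives the time, the measured TCP pose, the force and the opening at its end, in the units of the state.
- readout.get_obs(): the state, without advancing time (a new reading comes with each control period).
- imaging.camera(name): name is "side" or "top" or "wrist"; returns the picture (420x560x3 uint8, blue, green, red); there is no depth.
- imaging.camera_info(name): a dict with "K" (3x3 intrinsics, pixels), "k1" (the pictures are not rectified: a ray, as slopes to the right and down, at radius r is drawn at 1 + k1 r^2 times it, then the intrinsics apply), "world_to_cam" (4x4, takes a point from world to camera coordinates). Camera axes: x right, y down, z forward; pixel columns grow to the right and rows downward; lengths in m; the calibration is good to about 2 mm. A picture is of the moment at which its call begins: read the wrist's pose just before it. camera_info takes no time and is no camera call; for the wrist camera it gives the pose at the moment of the call.
- robot.hand_in(): hands the job in, once; it reports no verdict.
The state is a dict: "time": time; "q": joint angles; "joint_velocities": joint speeds; "joint_torque": joint torques, N m; "position": TCP position; "tool_rot": TCP orientation; "ft_force": force on the tool from outside, world axes, zero at the start; "moment": the same for the moment, N m; "grip_width": finger opening in m.
Only numpy, scipy, OpenCV 4.12 (cv2) and the standard library are available. Lean on these libraries where they do the work, as an engineer would, in place of code of your own. Each camera call takes 0.05 s, during which the arm holds its last target. There are 200 camera calls.

TASK

The petri dish with the red agar that lies at the front of the bench has to go into the incubator lid down. Set it lid up inside the blue ring on the top deck of the white plate turner and let go of it; then push it gently along the deck over the front edge, so that it tips down the short ramp, turns over and comes to rest lid down on the blue landing slope. Leave the tan one beside it where it is.

Things in the scene. Friction and masses are not known exactly. Their poses are not given: they have to be found in the camera images.
- dish_red: Closed round petri dish with red/pink agar, 58 mm diameter, 15 mm high, about 30 g, rigid in one piece. Starts lid up on the bench. Origin: centre of its base (agar side) face; its z axis points from base to lid, so z up means lid up, z down means lid down. Can be gripped from above across its diameter.
- dish_tan: The same kind of petri dish with tan (beige) agar, also at the front of the bench, 110 to 200 mm from the red one; must stay where it is. Origin: centre of its base, z up. (Other dishes far back behind the tube rack are background.)
- turner: White fixed plate turner, a small chute 88 mm wide. Its x axis runs level along the chute, downhill; y across; origin on the bench below the deck's front edge. x = -110 to 0 mm: level deck. x = 0 to 11: steep ramp (78 degrees) from z = 92 down to 40 mm. x = 11 to 116: blue landing slope (18 degrees) down to z = 6, walls and end stop 26 mm high. Cheeks beside the ramp.
- turner_deck (a point): Centre of the blue ring (62 mm) on the deck's top face, z = 92 mm, 50 mm behind the front edge; axes as the turner's. Blue guides 7 mm high run along both sides of the deck, 78 mm apart inside; the back is open. So set the dish down with the fingers fore and aft of it (closing along the turner's x), between the guides.
- turner_edge (a point): Middle of the deck's front edge, on its top face; axes as the turner's. A dish slid slowly (about 50 mm/s) along +x tips by itself once its centre is past this edge, slides down the ramp, topples forward off its rim and lands lid down on the slope. Friction on the deck is about 0.6.
- turner_tray (a point): Point on the surface of the blue landing slope, on its centre line, 71 mm ahead of the deck's edge and 20.5 mm above the bench; axes as the turner's (level, not tilted with the slope). Mind the desk lamp's head, 0.53 m above the bench, from x = 0.56 m on, left of the turner (y above 0.03 m): lift no higher than needed.
There are look-alikes about, which are no part of the job. What is shaped like the dish_red but purple is not meant.

How it is judged:
On the way:
1. the red dish stands lid up on the deck, in the ring (within 20 mm along the deck, 15 mm across), let go of and at rest (angle between dish_red's own z axis and vertical below 0.1 rad and x of dish_red in the frame of turner_deck between -0.02 and 0.02 m and y of dish_red in the frame of turner_deck between -0.015 and 0.015 m and z of dish_red in the frame of turner_deck between -0.004 and 0.006 m and contact force between the fingers and dish_red below 0.1 N and linear speed of dish_red below 0.02 m/s), for 0.2 s.
At the end, for the whole second after the job is handed in: the red dish lies lid down on the blue landing slope (its axis within about 30 degrees of straight down; the slope itself is 18), its centre within 30 mm of the slope's centre line and between the ramp and the end stop, at rest and let go of (angle between dish_red's own z axis and vertical above 2.6 rad and x of dish_red in the frame of turner_tray between -0.04 and 0.045 m and y of dish_red in the frame of turner_tray between -0.03 and 0.03 m and z of dish_red in the frame of turner_tray between -0.01 and 0.035 m and linear speed of dish_red below 0.02 m/s and contact force between the fingers and dish_red below 0.1 N); the robot touches nothing.
It fails at once if the tan dish is moved more than 20 mm (distance of dish_tan from where it was at the start of the episode above 0.02 m).
It also fails if it takes over 45 s, if anything falls off the work surface, if the arm or the gripper's body presses on something with over 40 N, if the wrist force passes 120 N, or if a joint passes its speed limit or range.

## Working session

There is one attempt and no reset: what is moved stays moved. The work goes in short steps, Python scripts to look and compute and a tool call to move; the robot and the scene stay as the last step left them, time stands still between calls to the robot, and variables do not carry over. Pictures are saved under pics/ and viewed, about 8 in all and at most 12, crops included, and the job is handed in when it is done.

Besides the shell and the picture viewer there is one more tool, called after ">>>" as name(argument=value, ...), one argument or row to a line, values as JSON. play_rows: Moves the arm, as the interface text tells. Its arguments: {"type":"object","properties":{"rows":{"type":"string"},"squeeze":{"type":"number"}},"required":["rows"]}

```bash
mkdir -p pics; cat > h.py <<'E'
import numpy as np, cv2
from rig import readout, imaging, robot
from scipy.spatial.transform import Rotation as R
def shot(n,f):
    im=imaging.camera(n); cv2.imwrite('pics/'+f,im); return im
def ray(n,u,v):
    c=imaging.camera_info(n);K=np.array(c['K']);T=np.array(c['world_to_cam'])
    d=np.array([(u-K[0,2])/K[0,0],(v-K[1,2])/K[1,1]]);s=d.copy()
    for _ in range(20): s=d/(1+c['k1']*(s@s))
    Rm=T[:3,:3]; return -Rm.T@T[:3,3], Rm.T@np.array([s[0],s[1],1])
def pix(n,u,v,z):
    o,d=ray(n,u,v); return (o+d*(z-o[2])/d[2]).round(4)
def proj(n,P):
    c=imaging.camera_info(n);K=np.array(c['K']);T=np.array(c['world_to_cam'])
    p=T[:3,:3]@np.array(P)+T[:3,3]; s=p[:2]/p[2]; s=s*(1+c['k1']*(s@s))
    return (K[:2,:2]@s+K[:2,2]).round(1)
E
python3 - <<'E'
from h import *
o=readout.get_obs(); print(o)
print(R.from_quat(o['tool_rot']).as_matrix().round(3))
a=shot('top','top0.png'); b=shot('side','side0.png')
for n in('top','side'):
    c=imaging.camera_info(n);T=np.array(c['world_to_cam']);print(n,c['K'],c['k1'],(-T[:3,:3].T@T[:3,3]).round(3))
E
```

```text
{'time': 0.0, 'q': array([-1.30952491e+00,  5.28452061e-01,  1.43392632e+00, -5.96283274e-07,
        1.18137331e+00, -1.78498544e-01]), 'joint_velocities': array([-0.0003589 ,  0.0002455 ,  0.00015403, -0.00120705,  0.00095419,
       -0.00033131]), 'joint_torque': array([-3.10365449e-04, -4.40039563e+01, -1.76591080e+01,  6.35489845e-02,
        5.82904718e-02, -1.60587906e-04]), 'position': array([ 0.26591532, -0.56479225,  0.22157265]), 'tool_rot': array([ 0.37941912,  0.59758142, -0.37838547,  0.59645789]), 'ft_force': array([ 0.60041821, -0.02480311, -0.07585177]), 'moment': array([-0.08214296,  0.01678138, -0.01705998]), 'grip_width': 0.08703992786038346}
[[-0.001  0.905  0.426]
 [ 0.002  0.426 -0.905]
 [-1.     0.    -0.002]]
top [[463.77735915   0.         284.33258625]
 [  0.         463.77735915 211.2095627 ]
 [  0.           0.           1.        ]] -0.040946809989242716 [0.424 0.094 1.274]
side [[461.18429575   0.         281.65816255]
 [  0.         461.18429575 209.81034381]
 [  0.           0.           1.        ]] -0.10500705103956712 [0.464 0.975 0.733]
```

View pics/top0.png

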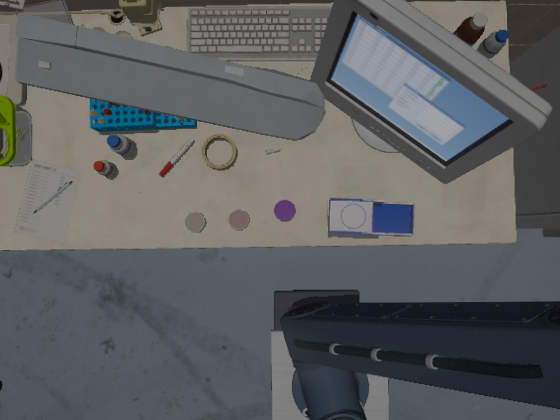

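View pics/side0.png

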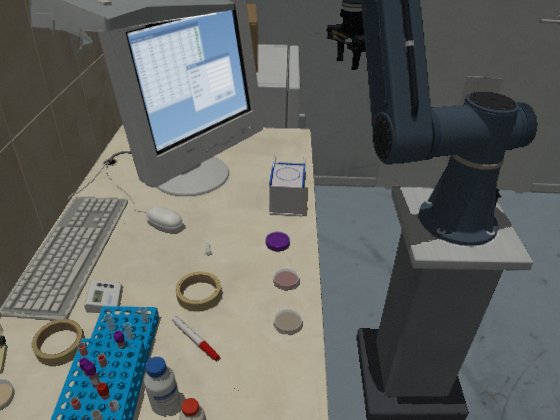

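The top view shows the tan dish near (196,222), red near (239,219), purple near (285,210), and the turner ring near (354,216) with its chute running right (world -y). I'll enlarge this for exact pixels.

```bash
python3 - <<'E'
from h import *
a=cv2.imread('pics/top0.png')
c1=cv2.resize(a[195:245,180:260],None,fx=7,fy=7,interpolation=cv2.INTER_CUBIC)[:, :560]
c2=cv2.resize(a[190:245,320:420],None,fx=7,fy=7,interpolation=cv2.INTER_CUBIC)
c=np.zeros((350+385-150,700,3),np.uint8)
c=np.zeros((600,700,3),np.uint8); c[:215,:560]=cv2.resize(a[195:238,180:292],None,fx=5,fy=5,interpolation=cv2.INTER_CUBIC); c[215:600]=c2
cv2.imwrite('pics/crop1.png',np.clip(c*1.3,0,255).astype(np.uint8))
E
```

```text
(no output)
```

View pics/crop1.png

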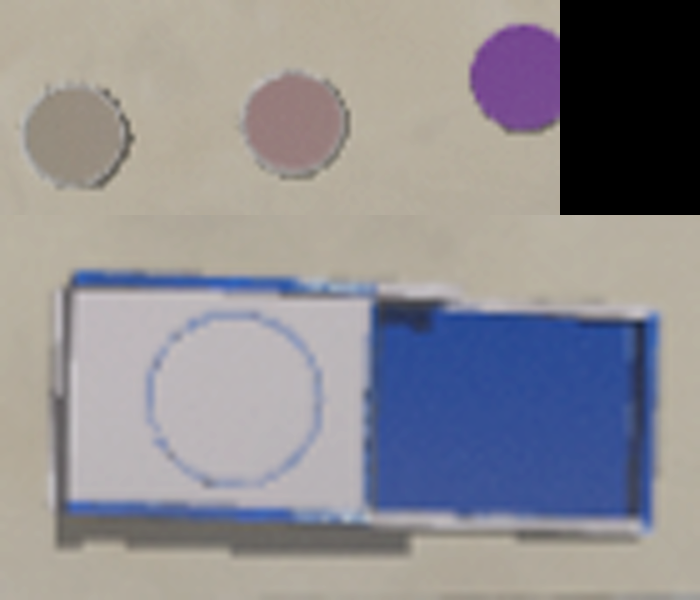

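```bash
python3 - <<'E'
from h import *
A=lambda x,y:((x+.5)/5-.5+180,(y+.5)/5-.5+195)
B=lambda x,y:((x+.5)/7-.5+320,(y-215+.5)/7-.5+190)
print('red',pix('top',*A(295,124),.013),'tan',pix('top',*A(75,135),.013))
ring=pix('top',*B(235,398.5),.092);print('ring',ring)
for n,p,z in [('bl',(70,288),.092),('br',(66,510),.092),('el',(374,298),.092),('er',(370,512),.092),('gbl',(75,276),.099),('gfl',(375,288),.099),('gbr',(66,507),.099),('gfr',(370,519),.099),('stopL',(655,313),.032),('stopR',(647,532),.032)]:
    print(n,pix('top',*B(*p),z))
E
```

```text
red [0.4571 0.241  0.013 ] tan [0.4531 0.3617 0.013 ]
ring [ 0.4594 -0.0603  0.092 ]
bl [ 0.5007 -0.0011  0.092 ]
br [0.4199 0.0019 0.092 ]
el [ 0.4951 -0.1117  0.092 ]
er [ 0.4174 -0.1084  0.092 ]
gbl [ 0.5045 -0.0025  0.099 ]
gfl [ 0.4983 -0.1109  0.099 ]
gbr [0.421  0.0025 0.099 ]
gfr [ 0.4149 -0.1071  0.099 ]
stopL [ 0.4912 -0.2295  0.032 ]
stopR [ 0.4076 -0.2242  0.032 ]
```

>>> play_rows(
  rows="0.1225 0 0 0 0 0 0; 0.1225 0 0 0 0 0 0; 0.1225 0 0 0 0 0 0; 0.1225 0 0 0 0 0 0; 0 0 0 0 37 0 0; 0 0 0 0 37 0 0; 0 0 0 0 37 0 0; 0 0 0 0 37 0 0",
)

```text
time: 0.77
position: [0.4151, -0.5727, 0.2221]
tool_rot: [0.513, 0.487, -0.512, 0.487]
ft_force: [-0.7, 0.5, -0.4]
grip_width: 0.0869
```

>>> play_rows(
  rows="0 0 0 0 0 -36 0; 0 0 0 0 0 -36 0; 0 0 0 0 0 -36 0; 0 0 0 0 0 -36 0; 0 0 0 0 0 -36 0; 0 0 0 0 0 -36 0; 0 0 0 0 0 -36 0; 0 0 0 0 0 -36 0",
)

```text
time: 1.43
position: [0.4279, -0.2833, 0.2222]
tool_rot: [0.513, 0.488, -0.512, 0.487]
ft_force: [-0.1, 0.5, 0.3]
grip_width: 0.0873
```

>>> play_rows(
  rows="0 0 0 0 0 -36 0; 0 0 0 0 0 -36 0; 0 0 0 0 0 -36 0; 0 0 0 0 0 -36 0; 0 0 0 0 0 -36 0; 0 0 0 0 0 -36 0; 0 0 0 0 0 -36 0; 0 0 0 0 0 -36 0",
)

```text
time: 2.1
position: [0.4423, 0.0041, 0.2224]
tool_rot: [-0.512, -0.487, 0.513, -0.487]
ft_force: [0.1, -0.3, 0.1]
grip_width: 0.0871
```

>>> play_rows(
  rows="0 0 0 0 3 -34 0; 0 0 0 0 0 -34 0; 0 0 0 0 0 -34 0; 0 0 0 0 0 -34 0; 0 0 0 0 0 -34 0; 0 0 0 0 0 -34 0; 0 0 0 0 0 -34 0; 0 0 0 40 0 0 0",
)

```text
time: 2.77
position: [0.464, 0.2471, 0.1882]
tool_rot: [0.518, 0.486, -0.505, 0.491]
ft_force: [1.5, 0.2, 0.5]
grip_width: 0.0869
```

```bash
python3 - <<'E'
from h import *
o=readout.get_obs(); print(o['position'],o['q'].round(2));print(R.from_quat(o['tool_rot']).as_matrix().round(3))
print(imaging.camera_info('wrist'))
shot('wrist','w1.png')
P=readout.get_obs()['position']; print(proj('wrist',[.4571,.241,.015]),proj('wrist',[P[0],P[1],.015]))
E
```

```text
[0.46403616 0.24708835 0.18816538] [0.28 0.43 1.73 0.   0.96 1.89]
[[ 0.018  0.999 -0.045]
 [ 0.008 -0.045 -0.999]
 [-1.     0.018 -0.009]]
{'K': array([[311.2021132 ,   0.        , 273.20718056],
       [  0.        , 311.2021132 , 207.99991037],
       [  0.        ,   0.        ,   1.        ]]), 'k1': 0.01340888474218825, 'world_to_cam': array([[-0.04465704, -0.99896289, -0.00888189,  0.27027314],
       [-0.97325192,  0.04149863,  0.22596143,  0.42273338],
       [-0.22535849,  0.01873509, -0.97409576,  0.45823872],
       [ 0.        ,  0.        ,  0.        ,  1.        ]])}
[275.2 191.6] [274.1 192.7]
```

View pics/w1.png

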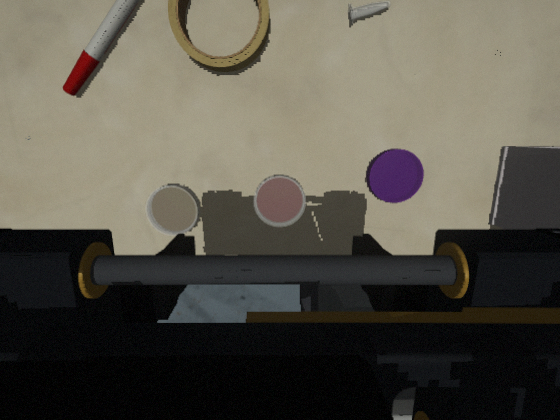

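The wrist view shows the red dish near (280,200), tan near (172,208), purple near (395,175) and the turner edge at the right; the arm was still settling, so I'll re-measure at rest.

```bash
python3 - <<'E'
from h import *
for i in range(3):
    o=readout.get_obs(); c0=pix
    print(o['time'],o['position'].round(4),R.from_quat(o['tool_rot']).as_matrix()[:2].round(3).tolist())
    P=[]
    im=None
    inf=imaging.camera_info('wrist'); im=imaging.camera('wrist')
    orig=imaging.camera_info; imaging_info=inf
    b,g,r=[im[...,k].astype(int) for k in range(3)]
    m=((r-g>25)&(abs(b-g)<25)).astype(np.uint8); m[:120]=0; m[235:]=0
    n,l,s,ct=cv2.connectedComponentsWithStats(m); k=1+np.argmax(s[1:,4]); print(ct[k],s[k])
    import h
    class F: 
        camera_info=staticmethod(lambda n:inf)
    h.imaging=F; print('red',h.pix('wrist',*ct[k],.012)); h.imaging=imaging
E
```

```text
2.8167 [0.456  0.2423 0.1773] [[-0.004, 0.999, -0.046], [-0.001, -0.046, -0.999]]
[272.54102564 194.93589744] [250 185  46  20 390]
red [0.453 0.244 0.012]
2.8667 [0.4537 0.2403 0.1783] [[-0.01, 0.999, -0.047], [-0.003, -0.047, -0.999]]
[272.34298441 191.37416481] [248 174  46  30 449]
red [0.4534 0.2417 0.012 ]
2.9167 [0.4549 0.2398 0.1801] [[-0.008, 0.999, -0.049], [-0.002, -0.049, -0.999]]
[269.59955752 193.42477876] [248 183  46  22 452]
red [0.4526 0.2444 0.012 ]
```

>>> play_rows(
  rows="0 0 0 0 0 0 0; 0 0 0 0 0 0 0; 0 0 0 0 0 0 0; 0 0 0 0 0 0 0; 0 0 0 0 0 0 0; 0 0 0 0 0 0 0",
)

```text
time: 3.47
position: [0.4581, 0.2397, 0.1831]
tool_rot: [0.513, 0.487, -0.512, 0.487]
ft_force: [-0.1, -0.3, 0.1]
grip_width: 0.087
```

```bash
python3 - <<'E'
from h import *
o=readout.get_obs(); print(o['time'],o['position'].round(4),R.from_quat(o['tool_rot']).as_matrix().round(3).tolist())
im=imaging.camera('wrist'); cv2.imwrite('pics/w2.png',im)
b,g,r=[im[...,k].astype(float) for k in range(3)]
m=((r/(g+1)>1.22)&(b/(g+1)>.85)&(b/(g+1)<1.25)).astype(np.uint8); m[:120]=0; m[240:]=0;m[:,:220]=0;m[:,330:]=0
m=cv2.morphologyEx(m,cv2.MORPH_OPEN,np.ones((3,3)))
n,l,s,ct=cv2.connectedComponentsWithStats(m); k=1+np.argmax(s[1:,4]); print(ct[k],s[k])
x,y,w,hh=s[k][:4]; print('red',pix('wrist',*ct[k],.012),pix('wrist',x+w/2-.5,y+hh/2-.5,.012))
cv2.imwrite('pics/w2c.png',cv2.resize(im[140:250,200:350],None,fx=5,fy=5,interpolation=cv2.INTER_CUBIC))
print('pred pix of top est', proj('wrist',[.4571,.241,.013]))
E
```

```text
3.4667 [0.4581 0.2397 0.1831] [[0.001, 0.999, -0.051], [0.0, -0.051, -0.999], [-1.0, 0.001, -0.0]]
[270.77890467 193.15956728] [ 249  173   45   42 1479]
red [0.4567 0.2436 0.012 ] [0.4563 0.2433 0.012 ]
pred pix of top est [273.1 192.8]
```

View pics/w2c.png

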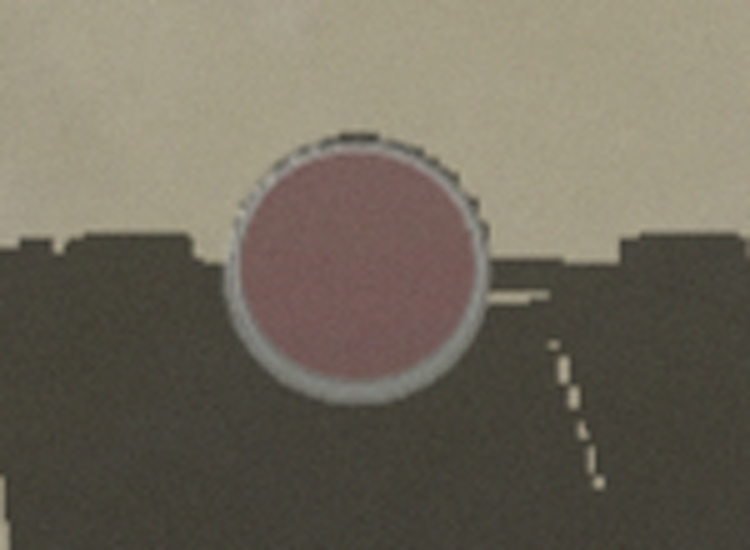

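>>> play_rows(
  rows="0 0 0 25 -1 -3 0; 0 0 0 35 0 0 0; 0 0 0 35 0 0 0; 0 0 0 35 0 0 0; 0 0 0 25 0 0 0; 0 0 0 15 0 0 0; 0 0 0 5 0 0 0; 0 0 0 0 0 0 0",
)

```text
time: 4.18
position: [0.4562, 0.2427, 0.0063]
tool_rot: [-0.512, -0.488, 0.513, -0.487]
ft_force: [-0.2, -0.4, 0.8]
grip_width: 0.0869
```

>>> play_rows(
  rows="0 0 0 2 0 0 0; 0 0 0 2 0 0 0; 0 0 0 0 0 0 0.15; 0 0 0 0 0 0 0.4; 0 0 0 0 0 0 0.4; 0 0 0 0 0 0 0.4; 0 0 0 0 0 0 0.4; 0 0 0 0 0 0 0.4",
  squeeze=8,
)

```text
time: 4.85
position: [0.457, 0.243, 0.0038]
tool_rot: [0.512, 0.487, -0.512, 0.487]
ft_force: [0.1, -1.2, 2.9]
grip_width: 0.0578
```

>>> play_rows(
  rows="0 0 0 -5 0 0 0.4; 0 0 0 -20 0 0 0.4; 0 0 0 -30 0 0 0.4; 0 0 0 -35 0 0 0.4; 0 0 0 -30 0 0 0.4; 0 0 0 -20 0 10 0.4; 0 0 0 -10 0 20 0.4; 0 0 0 0 3 30 0.4",
)

```text
time: 5.52
position: [0.4583, 0.1841, 0.1566]
tool_rot: [0.514, 0.487, -0.509, 0.489]
ft_force: [0.5, -0.4, 0.1]
grip_width: 0.0579
```

>>> play_rows(
  rows="0 0 0 0 4 35 0.4; 0 0 0 0 4 35 0.4; 0 0 0 0 4 35 0.4; 0 0 0 0 2 35 0.4; 0 0 0 0 0 35 0.4; 0 0 0 0 0 30 0.4; 0 0 0 0 0 20 0.4; 0 0 0 0 0 10 0.4",
)

```text
time: 6.18
position: [0.4591, -0.055, 0.1538]
tool_rot: [0.513, 0.486, -0.513, 0.487]
ft_force: [1.0, -0.3, 0.1]
grip_width: 0.0581
```

>>> play_rows(
  rows="0 0 0 0 0 5 0.4; 0 0 0 0 0 3 0.4; 0 0 0 0 0 0 0.4; 0 0 0 0 0 0 0.4; 0 0 0 0 0 0 0.4; 0 0 0 0 0 0 0.4; 0 0 0 0 0 0 0.4; 0 0 0 0 0 0 0.4",
)

```text
time: 6.85
position: [0.4587, -0.06, 0.1536]
tool_rot: [0.512, 0.488, -0.512, 0.487]
ft_force: [-0.1, 0.0, -1.3]
grip_width: 0.0578
```

```bash
python3 - <<'E'
from h import *
o=readout.get_obs(); print(o['time'],o['position'].round(4),o['grip_width'],R.from_quat(o['tool_rot']).as_matrix().round(3).tolist())
P=o['position']
im=imaging.camera('wrist'); s=imaging.camera('side')
for n,p in [('ring',[.459,-.0605,.092]),('edge',[.4564,-.1104,.092])]: print(n,proj('wrist',p),proj('side',p))
print('dish',proj('wrist',[P[0],P[1],P[2]+.0112]))
c=np.zeros((590,700,3),np.uint8); c[:315,:420]=cv2.resize(im,(420,315)); 
cv2.imwrite('pics/w3.png',im)
cv2.imwrite('pics/w3c.png',np.hstack([im, cv2.resize(s[110:230,240:330],(240,320)) if 0 else np.zeros((420,1,3),np.uint8)]))
cv2.imwrite('pics/s3.png',cv2.resize(s[110:230,230:350],None,fx=5,fy=5,interpolation=cv2.INTER_CUBIC))
E
```

```text
6.85 [ 0.4587 -0.06    0.1536] 0.057825076596838415 [[-0.0, 0.999, -0.049], [0.0, -0.049, -0.999], [-1.0, -0.0, -0.0]]
ring [274.9 219.4] [286.4 174. ]
edge [341.2 219.6] [287.6 164.4]
dish [274.7 258.4]
```

View pics/w3.png

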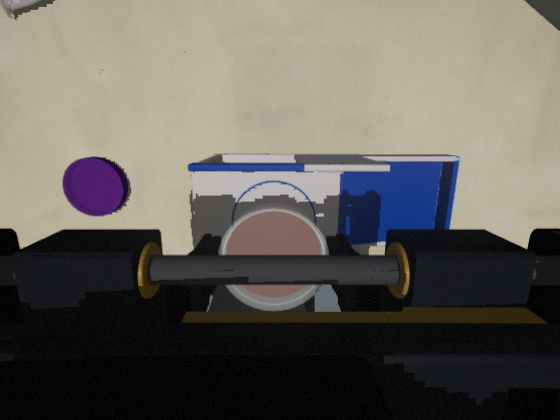

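The wrist view shows the ring at u≈274.5 and the deck edge at u≈341, matching my estimates; the dish is held level over it. Now I'll lower it.

>>> play_rows(
  rows="0 0 0 8 0 0 0.4; 0 0 0 15 0 0 0.4; 0 0 0 15 0 0 0.4; 0 0 0 10 0 0 0.4; 0 0 0 5 0 0 0.4; 0 0 0 2 0 0 0.4; 0 0 0 0 0 0 0.4; 0 0 0 0 0 0 0.4",
)

```text
time: 7.62
position: [0.459, -0.0606, 0.0987]
tool_rot: [0.512, 0.487, -0.512, 0.487]
ft_force: [-0.2, -0.4, -0.7]
grip_width: 0.0579
```

>>> play_rows(
  rows="0 0 0 1 0 0 0.4; 0 0 0 1 0 0 0.4; 0 0 0 0 0 0 0.4; 0 0 0 0 0 0 0.4",
)

```text
time: 7.95
position: [0.4588, -0.0606, 0.0968]
tool_rot: [0.512, 0.487, -0.512, 0.487]
ft_force: [-0.1, -0.3, -0.3]
grip_width: 0.0581
```

>>> play_rows(
  rows="0 0 0 1 0 0 0.4; 0 0 0 0 0 0 0.4; 0 0 0 0 0 0 0.4",
)

```text
time: 8.2
position: [0.4589, -0.0606, 0.0958]
tool_rot: [0.512, 0.487, -0.512, 0.488]
ft_force: [-0.4, -0.4, 2.3]
grip_width: 0.0583
```

>>> play_rows(
  rows="0 0 0 0 0 0 0.3; 0 0 0 0 0 0 0.2; 0 0 0 0 0 0 0; 0 0 0 0 0 0 0; 0 0 0 0 0 0 0; 0 0 0 0 0 0 0; 0 0 0 0 0 0 0; 0 0 0 0 0 0 0",
)

```text
time: 8.87
position: [0.4587, -0.0605, 0.0955]
tool_rot: [-0.512, -0.487, 0.512, -0.487]
ft_force: [-0.1, -0.5, 0.4]
grip_width: 0.0867
```

>>> play_rows(
  rows="0 0 0 -5 0 0 0; 0 0 0 -20 0 0 0; 0 0 0 -20 0 0 0; 0 0 0 -10 0 0 0; 0 0 0 -3 0 0 0; 0 0 0 0 0 0 0; 0 0 0 0 0 0 0; 0 0 0 0 0 0 0",
)

```text
time: 9.53
position: [0.4581, -0.0603, 0.1529]
tool_rot: [-0.512, -0.488, 0.513, -0.487]
ft_force: [-0.6, -0.2, 0.8]
grip_width: 0.0871
```

```bash
python3 - <<'E'
from h import *
o=readout.get_obs(); print(o['time'],o['position'].round(4),o['grip_width'])
im=imaging.camera('wrist'); s=imaging.camera('side')
c=np.zeros((420,800,3),np.uint8); c[:,:440]=im[:,100:540]; c[:360,440:]=cv2.resize(s[120:220,240:340],None,fx=3.6,fy=3.6,interpolation=cv2.INTER_CUBIC)
cv2.imwrite('pics/w4.png',c)
print(proj('wrist',[.459,-.0605,.107]),proj('wrist',[.459,-.0605,.092]))
E
```

```text
9.5333 [ 0.4581 -0.0603  0.1529] 0.08709486838327768
[274.9 224.7] [274.8 218.7]
```

View pics/w4.png

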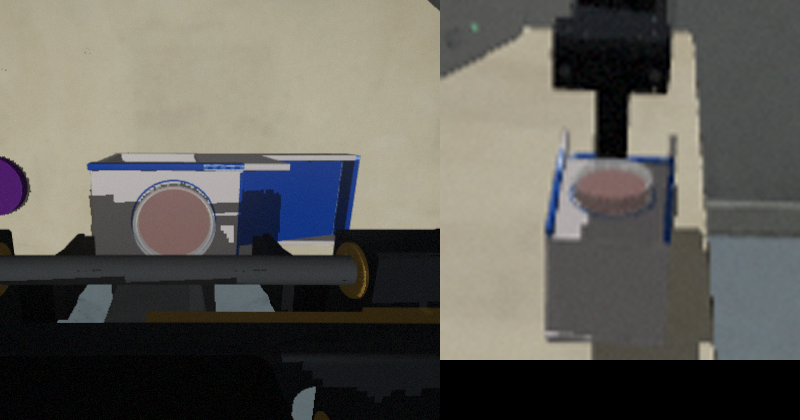

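The dish sits lid up in the ring, released (wrist: centre ≈(274,223), predicted (275,225)). Next I shut the fingers, back off behind it, go down, and push.

>>> play_rows(
  rows="0 0 0 0 0 -10 1; 0 0 0 0 0 -20 1; 0 0 0 0 0 -20 1; 0 0 0 0 0 -13 1; 0 0 0 0 0 0 1; 0 0 0 0 0 0 1; 0 0 0 0 0 0 1; 0 0 0 0 0 0 1",
)

```text
time: 10.3
position: [0.462, 0.0019, 0.1534]
tool_rot: [-0.512, -0.487, 0.513, -0.487]
ft_force: [0.1, -0.1, -1.2]
grip_width: 0.0417
```

>>> play_rows(
  rows="0 0 0 10 0 0 1; 0 0 0 15 0 0 1; 0 0 0 15 0 0 1; 0 0 0 10 0 0 1; 0 0 0 4 0 0 1; 0 0 0 0 0 0 1; 0 0 0 0 0 0 1; 0 0 0 0 0 0 1",
)

```text
time: 10.97
position: [0.4624, 0.0021, 0.1001]
tool_rot: [0.513, 0.487, -0.512, 0.488]
ft_force: [0.4, 0.3, -0.2]
grip_width: 0.0008
```

```bash
python3 - <<'E'
from h import *
o=readout.get_obs(); P=o['position'];print(o['time'],P.round(4),o['grip_width'],R.from_quat(o['tool_rot']).as_matrix().round(3).tolist())
d=P[:2]-np.array([.459,-.0605]); x=np.array([-.05,-.9988]);y=np.array([.9988,-.05]); print('in turner: along',d@x,'across(+tool y)',d@y)
E
```

```text
10.9667 [0.4624 0.0021 0.1001] 0.0008445954465341151 [[0.001, 0.999, -0.051], [-0.0, -0.051, -0.999], [-1.0, 0.001, 0.0]]
in turner: along -0.06264646088253427 across(+tool y) 0.00024158881610856635
```

>>> play_rows(
  rows="0 0 0 3 0 0 1; 0 0 0 0 0 3 1; 0 0 0 0 0 4 1; 0 0 0 0 0 4 1; 0 0 0 0 0 4 1; 0 0 0 0 0 4 1; 0 0 0 0 0 4 1; 0 0 0 0 0 4 1",
)

```text
time: 11.63
position: [0.4605, -0.025, 0.0966]
tool_rot: [0.512, 0.487, -0.512, 0.487]
ft_force: [0.7, 0.8, -0.6]
grip_width: 0.0002
```

>>> play_rows(
  rows="0 0 0 0 0 4 1; 0 0 0 0 0 4 1; 0 0 0 0 0 4 1; 0 0 0 0 0 4 1; 0 0 0 0 0 3 1; 0 0 0 0 0 2 1; 0 0 0 0 0 0 1",
)

```text
time: 12.22
position: [0.4595, -0.046, 0.0965]
tool_rot: [-0.513, -0.487, 0.513, -0.487]
ft_force: [-1.0, 0.3, -0.7]
grip_width: 0.0006
```

```bash
python3 - <<'E'
from h import *
o=readout.get_obs(); P=o['position'];print(o['time'],P.round(4),o['ft_force'].round(1))
d=P[:2]-np.array([.459,-.0605]); x=np.array([-.05,-.9988]);print('along',d@x)
im=imaging.camera('wrist'); s=imaging.camera('side'); t=imaging.camera('top')
c=np.zeros((420,800,3),np.uint8); c[:,:440]=im[:,100:540]; c[:200,440:]=cv2.resize(t[190:240,320:410],None,fx=4,fy=4,interpolation=cv2.INTER_CUBIC);c[200:400,440:640]=cv2.resize(s[140:220,250:330],(200,200))
cv2.imwrite('pics/w5.png',c)
E
```

```text
12.2167 [ 0.4595 -0.046   0.0965] [-1.   0.3 -0.7]
along -0.014501633331599574
```

View pics/w5.png

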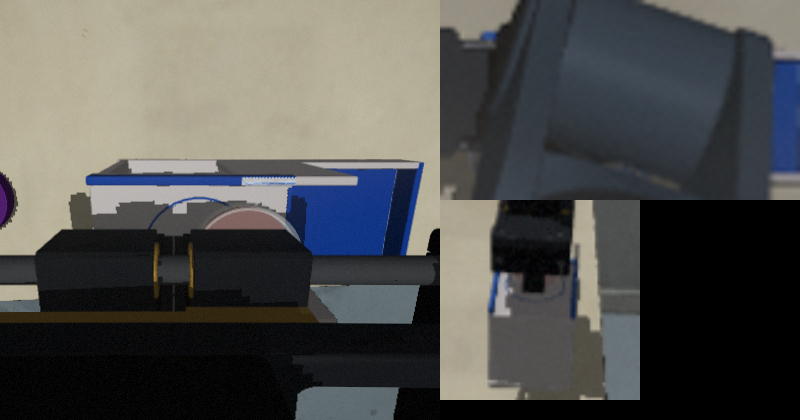

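The dish is still flat against the fingers, its centre by my estimate about 24 mm short of the edge. I'll carry on at the same speed.

>>> play_rows(
  rows="0 0 0 0 0 4 1; 0 0 0 0 0 4 1; 0 0 0 0 0 4 1; 0 0 0 0 0 4 1; 0 0 0 0 0 4 1; 0 0 0 0 0 4 1; 0 0 0 0 0 4 1; 0 0 0 0 0 2 1",
)

```text
time: 13.03
position: [0.458, -0.0762, 0.0966]
tool_rot: [0.513, 0.487, -0.512, 0.487]
ft_force: [0.7, -0.2, -0.1]
grip_width: 0.0006
```

>>> play_rows(
  rows="0 0 0 0 0 0 1; 0 0 0 0 0 0 1; 0 0 0 0 0 0 1; 0 0 0 0 0 0 1; 0 0 0 0 0 0 1; 0 0 0 0 0 0 1; 0 0 0 0 0 0 1; 0 0 0 0 0 0 1",
)

```text
time: 13.7
position: [0.458, -0.0754, 0.0965]
tool_rot: [0.512, 0.487, -0.512, 0.487]
ft_force: [0.4, 0.2, 0.5]
grip_width: 0.0005
```

```bash
python3 - <<'E'
from h import *
o=readout.get_obs(); P=o['position'];print(o['time'],P.round(4),o['ft_force'].round(1))
d=P[:2]-np.array([.459,-.0605]); x=np.array([-.05,-.9988]);print('along',d@x)
im=imaging.camera('wrist'); t=imaging.camera('top')
c=np.zeros((420,800,3),np.uint8); c[:,:440]=im[:,100:540]; c[:200,440:]=cv2.resize(t[190:240,340:430],None,fx=4,fy=4,interpolation=cv2.INTER_CUBIC)
cv2.imwrite('pics/w6.png',c)
E
```

```text
13.7 [ 0.458  -0.0754  0.0965] [0.4 0.2 0.5]
along 0.014943514266227524
```

View pics/w6.png

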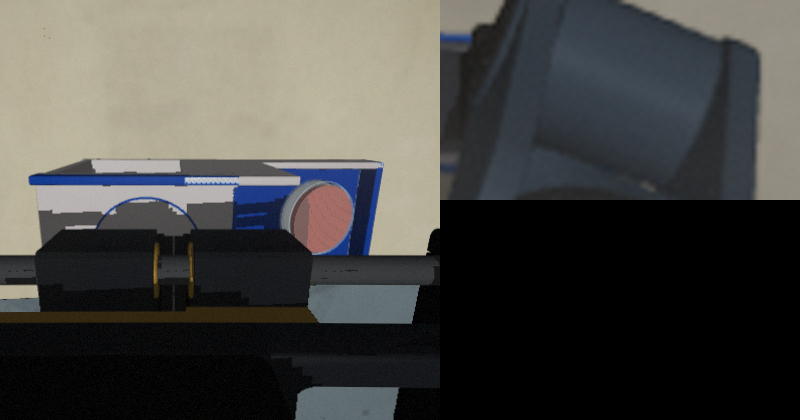

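The dish has gone over and lies on the blue slope at about (418,218). I'll retreat and check it unobstructed.

>>> play_rows(
  rows="0 0 0 -5 0 0 1; 0 0 0 -20 0 0 1; 0 0 0 -30 0 0 1; 0 0 0 -30 0 0 1; 0 0 0 -20 0 0 1; 0 0 0 -10 0 0 1; 0 0 0 -5 0 0 1; 0 0 0 0 0 0 1",
)

```text
time: 14.47
position: [0.4585, -0.0757, 0.2178]
tool_rot: [0.513, 0.486, -0.512, 0.488]
ft_force: [-0.1, 0.2, -0.2]
grip_width: 0.0004
```

>>> play_rows(
  rows="0 0 0 0 0 -10 1; 0 0 0 0 0 -25 1; 0 0 0 0 -20 -25 1; 0 0 0 0 -25 -10 1; 0 0 0 0 -5 0 1; 0 0 0 0 0 0 1; 0 0 0 0 0 0 1; 0 0 0 0 0 0 1",
)

```text
time: 15.13
position: [0.4128, -0.0036, 0.2164]
tool_rot: [0.513, 0.487, -0.512, 0.487]
ft_force: [1.4, 0.3, 0.6]
grip_width: 0.0005
```

```bash
python3 - <<'E'
from h import *
o=readout.get_obs(); P=o['position'];print(o['time'],P.round(4),o['ft_force'].round(1))
im=imaging.camera('wrist'); cv2.imwrite('pics/w7.png',im); t=imaging.camera('top');cv2.imwrite('pics/t7.png',t)
e=np.array([.459,-.0605,0])+.05*np.array([-.05,-.9988,0])
tr=e+.071*np.array([-.05,-.9988,0])+[0,0,.0205]
print('tray',tr,proj('wrist',tr),proj('wrist',tr+[0,0,.014]),'tan was', proj('top',[.4531,.3617,.013]))
c=np.zeros((600,560,3),np.uint8);c[:300,:560]=cv2.resize(im[140:290,280:560],None,fx=2,fy=2,interpolation=cv2.INTER_CUBIC);c[300:]=cv2.resize(t[180:255,300:440],(560,300),interpolation=cv2.INTER_CUBIC)
cv2.imwrite('pics/c7.png',c)
d=cv2.absdiff(cv2.imread('pics/top0.png')[205:240,180:212],t[205:240,180:212]); print('tan diff',d.mean(),d.max())
E
```

```text
15.1333 [ 0.4128 -0.0036  0.2164] [1.4 0.3 0.6]
tray [ 0.45295   -0.1813548  0.0205   ] [429.2 144.9] [435.5 145.5] tan was [194.6 221.6]
tan diff 0.64375 4
```

View pics/c7.png

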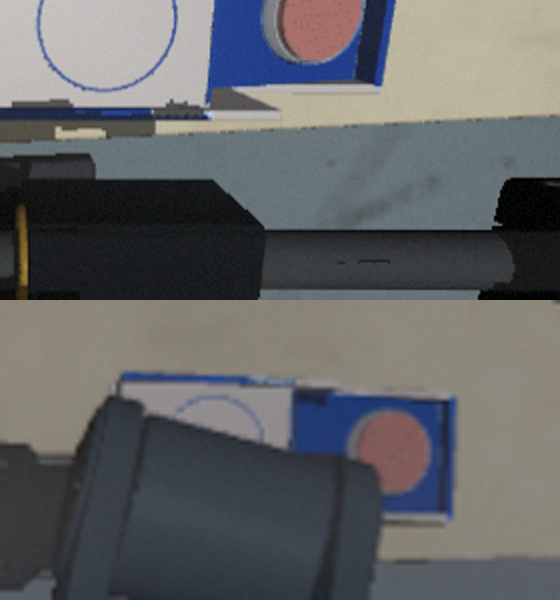

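```bash
python3 - <<'E'
from h import *
t=cv2.imread('pics/t7.png'); a=cv2.imread('pics/top0.png'); w=cv2.imread('pics/w7.png')
print('colour now',t[216:220,396:401].mean((0,1)),'before',a[217:222,237:242].mean((0,1)))
p=pix('top',396.8,217.6,.033);e=np.array([.459,-.0605])-.05*np.array([.05,.9988])
d=p[:2]-e; print(p,'along from tray',d@[-.05,-.9988]-.071,'across',d@[.9988,-.05])
c=np.zeros((600,800,3),np.uint8)
c[:360,:480]=cv2.resize(w[120:192,400:496],None,fx=5,fy=5,interpolation=cv2.INTER_CUBIC)
c[360:,:400]=cv2.resize(t[200:240,370:420],(400,240)[:2],interpolation=cv2.INTER_CUBIC)
c[:300,480:800]=cv2.resize(cv2.imread('pics/w4.png')[170:270,120:227],(320,300),interpolation=cv2.INTER_CUBIC)
cv2.imwrite('pics/c8.png',c)
E
```

```text
colour now [ 88.15  90.55 126.8 ] before [ 95.6   96.2  116.08]
[ 0.4543 -0.1845  0.033 ] along from tray 0.0030811280000000024 across 0.0015056399999999642
```

View pics/c8.png

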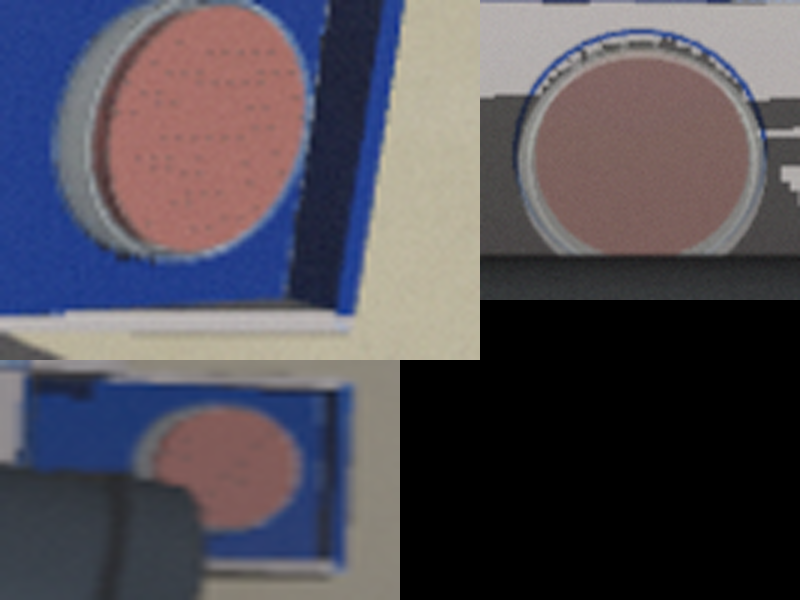

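The agar band is at the upper face with the grey lid against the slope, so the dish is lid down. It lies 3 mm from the tray point along the slope and 1.5 mm off the centre line. The tool is clear, so I'm handing in.

```bash
python3 -c "
from h import *
print(robot.hand_in())"
```

```text
the job is handed in; nothing more can be done
None
```

The red dish is lid down on the blue landing slope, and I handed the job in at about 15 s of the 45 s allowed.

I gripped it from above and set it lid up in the ring. In the wrist view after letting go, it sat about 1–2 pixels from the predicted ring centre. I then pushed it with shut fingers at about 50 mm/s, and it tipped over the edge on its own.

**Last checks:**
- **Lid down:** in the close-up the agar layer is at the upper face and the grey lid rests against the slope.
- **Position:** the top camera puts its centre about 3 mm along the slope from the tray point and 1.5 mm off the centre line. That is well within limits.
- **Robot clear:** the arm was stopped above and behind the turner, with the gripper about 0.2 m above the bench and touching nothing.
- **Tan dish:** its image patch matches the start apart from noise, so it did not move.

No check failed. The only thing out of line was the first wrist reading at the red dish: the arm was still swinging, so I measured again once it was at rest.

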